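# Balance a ballasted tube on an edge and mark the spot

## Task

Find and mark the balance point of the steel tube that lies on the aluminium stand: slide it lengthways out over the stand's front edge, a little at a time and without lifting it off the stand, until it just tips by its own weight on to the low rest, its balance point no more than about a centimetre past the edge. Then put the black saddle astride the overhanging part of the tube and slide it back gently until it sits against the two gate posts at the edge, with the tube still just tipped. Leave the glassware, the bottle and the cork ring alone.

Things in the scene. Friction and masses are not known exactly. Their poses are not given: they have to be found in the camera images.
- stand: Fixed aluminium stand. Origin on the bench under the middle of its front edge; its -y is the way the tube slides out, z up; turned up to 0.2 rad. Deck 60 mm wide, top 60 mm above the bench, from the edge (y = 0) back to y = 200 mm; guide blocks 12 mm high at y = 98 to 112 mm, 25 mm apart. Base plate 110 mm wide, 6 mm thick, y = -140 to 200 mm.
- gate (a point): Point on the deck in the middle of the front edge, between the two gate posts, which rise 34 mm above the deck, are 10 mm wide and 14 mm deep, leave a 25 mm gap for the tube, and have their front faces flush with the edge. Axes as the stand's.
- rest: Fixed upright steel plate across the slide direction, 60 mm wide, 10 mm thick, its middle 100 mm beyond the edge (stand y = -100 mm), its top 54 mm above the bench, 6 mm below the deck. It catches the tipped tube, which then slopes about 0.056 rad. Origin on the bench under its middle, axes as the stand's.
- tube_center (a point): Middle of the closed square steel tube, 20 x 20 mm, 340 mm long along its y axis, 0.6 kg, at first level on the deck, this middle 90 to 120 mm behind the edge. Hidden ballast puts the balance point anywhere up to 37 mm either side of the middle. It takes a few newtons to slide.
- tube_head (a point): Centre of the tube's front end face (towards the rest), half-way up. 7 to 12 mm lower than at the start once the tube has tipped fully on to the rest. Within a millimetre or so of balance the tube may hover half tipped: nudge it on.
- tube_tail (a point): Centre of the tube's rear end face, half-way up: where it can be pushed. Once tipped, 7 to 12 mm higher than at the start. A finger pushing here also holds the tail down by friction, so that the tube may tip late, only when the finger is taken away: push a few mm, back off, look.
- saddle_center (a point): Middle (21 mm above its feet) of the loose black plastic saddle, an upside-down U on the bench beyond the stand: 37 mm wide (x, across the slot; grasp it so), 36 mm long (y), 42 mm high, 50 g; legs 24 mm long, slot 25 mm wide. Seated, its crown lies on the tube, its feet 4 mm below the tube's underside, its end face at the posts, this middle 18 mm beyond the edge.
- reagent: Bystander: brown glass bottle, 64 mm across, 150 mm high; origin at its underside.
- beaker: Bystander: glass cup, 70 mm across, 90 mm high; origin at its underside.
- corkring: Bystander: cork flask ring, 100 mm across, 30 mm high; origin at its underside.
Things that resemble listed ones, but are neither listed nor needed, are in the scene too. What is shaped like the part that bears saddle_center but purple or red is not meant.

How it is judged:
On the way:
1. the untouched tube has just tipped by its own weight and rests lightly on the low rest (angle between tube_center's own z axis and vertical above 0.035 rad and z of tube_head in the frame of stand below 0.066 m and contact force between the fingers and tube below 0.05 N and contact force between rest and tube between 0.005 and 0.9 N and linear speed of tube below 0.01 m/s), for 0.2 s.
At the end, for the whole second after the job is handed in: Tube tipped over the edge on to the rest (slope over 0.035 rad), pressing on it with under 0.95 N (balance point under about 14 mm past the edge); saddle upright astride the tube, its middle 14 to 22 mm beyond the edge (within 4 mm of the posts); both released and at rest (angle between tube_center's own z axis and vertical above 0.035 rad and z of tube_head in the frame of stand below 0.066 m and contact force between rest and tube between 0.005 and 0.95 N and y of saddle_center in the frame of stand between -0.022 and -0.014 m and z of saddle_center in the frame of tube_center between 0.003 and 0.011 m and x of saddle_center in the frame of tube_center between -0.006 and 0.006 m and angle between saddle_center's own z axis and vertical below 0.15 rad and contact force between saddle and tube above 0.05 N and linear speed of each of tube, saddle below 0.01 m/s); the robot touches nothing.
It fails at once if the tube is lifted off the stand (z of tube_center in the frame of stand above 0.095 m).
It fails at once if the tube falls off the stand (z of tube_center in the frame of stand below 0.045 m).
It fails at once if the saddle is rammed against the stand (over 20 N) (contact force between saddle and stand above 20 N).
It fails at once if the bottle, the beaker or the cork ring is disturbed (moved over 30 mm) (distance of any of reagent, beaker, corkring from where it was at the start of the episode above 0.03 m).
It also fails if it takes over 72 s, if anything falls off the work surface, if the arm or the gripper's body presses on something with over 40 N, if the wrist force passes 120 N, or if a joint passes its speed limit or range.

## Robot

A 6-joint arm with a two-finger parallel gripper is mounted at the origin on the work surface. World frame = base frame: x ahead of the robot, y to its left, z up, the work surface at z = 0. Lengths are in m, angles in rad, forces in N, time in s.
With the tool pointing down it reaches from about 0.375 to 0.9 m from the base axis. Payload 3.1 kg.
Tool frame: the origin (TCP) lies on the centre line of the jaws, within the pads' length; the fingertips stand 8 mm ahead of it and the grasp point (between the pads) lies 11 mm behind it; z points along the fingers, y is the line along which they close (so a half turn about z gives the same grasp; the last joint's range is limited). The gripper opens to 85 mm and grips with 20 to 120 N. Pads are 22 mm wide; open, the fingers measure 114 mm over their backs; the gripper's body (76 mm by 85 mm) begins 54 mm behind the grasp point. The pads swing forward as they close: fully open they stand 13 mm farther back than shut.
Start: joints at [0.951, 0.527, 1.433, -0, 1.181, -0.178], TCP at [0.267, 0.565, 0.239] pointing down, gripper open.
Joint ranges: [-3.08, 3.08], [-0.75, 2.2], [0.22, 2.44], [-1.43, 4.57], [0, 2.65], [-2.85, 2.85]. Speed limits (rad/s): [2.79, 2.79, 3.14, 3.14, 3.14, 3.14].

## Interface

Orientations are given as a unit quaternion [x, y, z, w].
In Python, from station import * gives the robot as it stands.
- The arm moves only by the tool play_rows, never from a script. Its argument "rows" is a list of rows, each a list of 3 entries, a list of its own where there are three numbers: the turn, a rotation vector about the tool's x, y, z in degrees, then the shift along the tool's x, y, z in mm, then the closure, from 0 (fully open) to 1 (shut). In form: [[[ax, ay, az], [dx, dy, dz], jaw], ...]. A call has 1 to 12 rows; each row shifts and turns the commanded pose from where the row before left it, along the tool's axes as they then stand; what a row does not reach is not made up. A row lasts 1/12 s, in which the tool goes at most 41.7 mm and 7.16 degrees, less where a joint would pass 70% of its speed; a pose out of reach is approached as far as the arm can. A call with a gripper value outside its range is refused whole. The fingers move at their own pace and stop on an object; "grip_force" is the grip in N (left out, the last holds). Time passes only in rows, so rows that do not move let the fingers close. It gives the time, the measured TCP pose, the force, the opening and the grip force at its end, in the units of the state.
- sense(): the state, without advancing time (a new reading comes with each control period).
- snapshot(name): name is "scene" or "top" or "wrist"; returns (picture, depth): 420x560x3 uint8, red, green, blue; 420x560 float32, m along the optical axis (not along the pixel's ray), 0 where there is no reading.
- get_calibration(name): a dict with "vfov" (degrees; the focal length in pixels is half the picture's height over the tangent of half this angle, whatever the lens; pixels are square), "cx", "cy" (the principal point, pixels), "xyz" and "attitude" of the camera in the world. Camera axes: x right, y down, z forward; pixel columns grow to the right and rows downward; lengths in m; the calibration is good to about 2 mm. A picture is of the moment at which its call begins: read the wrist's pose just before it. get_calibration takes no time and is no camera call; for the wrist camera it gives the pose at the moment of the call.
- sign_off(): hands the job in; it is judged then, once.
The state is a dict: "t": time; "q": joint angles; "qd": joint speeds; "tau": joint torques, N m; "tcp_pos": TCP position; "tool_rot": TCP orientation; "force": force on the tool from outside, world axes, zero at the start; "ft_torque": the same for the moment, N m; "finger_gap": opening from 0.0 (shut) to 1.0 (fully open); "gripper_force": force on a finger pad.
Only numpy, scipy, OpenCV 4.12 (cv2) and the standard library are available. Lean on these libraries where they do the work, as an engineer would, in place of code of your own. Each camera call takes 0.05 s, during which the arm holds its last target. There are 200 camera calls.

## Working session

There is one attempt and no reset: what is moved stays moved. The work goes in short steps, Python scripts to look and compute and a tool call to move; the robot and the scene stay as the last step left them, time stands still between calls to the robot, and variables do not carry over. Pictures are saved under pics/ and viewed, at most 10 in all, crops included, and the job is handed in when it is done.

Besides the shell and the picture viewer there is one more tool, called after "Emit:" as a command line: name --argument value ..., lists and objects as JSON in quotes. play_rows: Moves the arm, as the interface text tells. Its arguments: {"type":"object","properties":{"rows":{"type":"array","items":{"type":"array"}},"grip_force":{"type":"number"}},"required":["rows"]}

```bash
mkdir -p pics; ls
cat > h.py <<'E'
from station import *
import numpy as np, cv2
from scipy.spatial.transform import Rotation as R
def cam(n):
    s=get_calibration(n); im,d=snapshot(n); return im,d,s
def Rc(s):
    a=np.array(s["attitude"],float)
    return a if a.shape==(3,3) else R.from_quat(a).as_matrix()
def foc(s): return 210/np.tan(np.radians(s["vfov"])/2)
def pts(d,s):
    v,u=np.mgrid[0:420,0:560]; f=foc(s)
    P=np.stack([(u-s["cx"])/f*d,(v-s["cy"])/f*d,d],-1)
    return P@Rc(s).T+np.array(s["xyz"])
def ray(u,v,s,z):
    f=foc(s); r=Rc(s)@np.array([(u-s["cx"])/f,(v-s["cy"])/f,1.]); o=np.array(s["xyz"]); return o+r*(z-o[2])/r[2]
def save(im,n): cv2.imwrite("pics/"+n,cv2.cvtColor(im,cv2.COLOR_RGB2BGR))
E
python3 - <<'E'
from h import *
for n in("scene","top"):
    im,d,s=cam(n); print(n,s); save(im,n+"0.png"); np.savez(n+"0.npz",im=im,d=d)
print(sense())
E
```

```text
pics
scene {'vfov': 44.469915271080346, 'cx': 283.06131579362636, 'cy': 205.01578788126716, 'xyz': array([1.33500612, 0.26858171, 0.88316197]), 'attitude': array([ 0.51877539,  0.75864442, -0.32725607, -0.21962286])}
top {'vfov': 52.671236069775695, 'cx': 278.0571228706767, 'cy': 210.7144537275655, 'xyz': array([ 0.32506228, -0.0173006 ,  1.1538048 ]), 'attitude': array([ 0.71182571, -0.69553757,  0.07317354, -0.06463182])}
{'t': 0.1, 'q': array([ 9.50497761e-01,  5.28375979e-01,  1.43376162e+00,  2.80346715e-05,
        1.18142753e+00, -1.78512411e-01]), 'qd': array([ 8.67615369e-04, -1.55236475e-03, -3.50427219e-03,  1.11262551e-03,
        1.52977980e-03, -6.97407284e-05]), 'tau': array([-3.86081701e-04, -4.43304563e+01, -1.78586125e+01, -2.35029765e-04,
        3.86958549e-03,  3.79532523e-06]), 'tcp_pos': array([0.26682485, 0.56448741, 0.23843376]), 'tool_rot': array([ 2.19106185e-01,  9.75700521e-01, -9.03572381e-04, -3.95461536e-04]), 'force': array([0.41243166, 0.30849727, 0.99204033]), 'ft_torque': array([-0.02642971, -0.03291003,  0.00111137]), 'gripper_force': 0.0, 'finger_gap': 1.0013089325870277}
```

View pics/scene0.png

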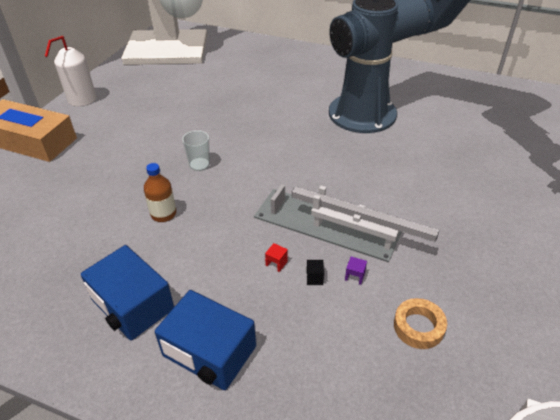

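View pics/top0.png

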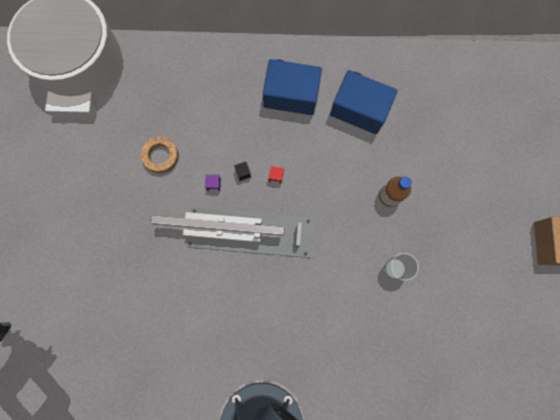

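The saddle could be any of three pieces in the top view: black (243,171), purple (212,182) or red (277,174). Black fits the description. The tube runs from its tail (152,219) to its head (283,231), and the rest is at (299,235).

```bash
cat > m.py <<'E'
from h import *
z=np.load("top0.npz"); im,d=z["im"],z["d"]; s=get_calibration("top"); P=pts(d,s)
def rect(mask,hz,name):
    n,l,st,c=cv2.connectedComponentsWithStats(mask.astype(np.uint8))
    for i in range(1,n):
        if st[i,4]<25: continue
        cs,_=cv2.findContours((l==i).astype(np.uint8),cv2.RETR_EXTERNAL,cv2.CHAIN_APPROX_NONE)
        Q=np.array([ray(u,v,s,hz)[:2] for u,v in cs[0][:,0]],np.float32)*1000
        r=cv2.minAreaRect(Q); print(name,st[i,4],c[i].round(1),np.round(r[0],1),np.round(r[1],1),round(r[2],1))
box=np.zeros((420,560),bool); box[195:262,140:320]=1
zz=P[...,2]
print("tube px z",np.median(zz[222:226,165:180]),zz[228,270])
rect(box&(zz>.07)&(zz<.088),.08,"tube")
rect(box&(zz>.048)&(zz<.066),.06,"deck")
box2=np.zeros_like(box); box2[160:192,200:290]=1
rect(box2&(zz>.033)&(zz<.05),.042,"saddles")
rect(box2&(zz>.015),.042,"saddles")
rect(box&(zz>.0872)&(zz<.1),.094,"posts")
h=im[225:250,290:310]; rect(np.pad((zz>.03)[:, 288:312],((0,0),(288,248)))&box&(zz<.066),.054,"rest")
base=box&(zz<.02)&(zz>-.01)
hsv=cv2.cvtColor(im,cv2.COLOR_RGB2HSV); print(hsv[240,290],hsv[270,290])
big=cv2.resize(im[140:270,130:330],None,fx=4,fy=4,interpolation=cv2.INTER_CUBIC); save(big,"crop0.png")
E
python3 m.py
```

```text
tube px z 0.07846097910670602 0.0780823793544918
tube 1120 [217.6 224.8] [496.7 126.2] [ 41.7 340.8] 0.4
deck 422 [220.6 217.7] [518.7 117.5] [191.8  16.7] 86.3
deck 89 [298.9 233.2] [483.7 -83.8] [10.  58.3] 86.3
deck 607 [220.3 233.8] [477.  116.4] [199.9  22.9] 86.3
saddles 181 [242.3 168.9] [658.5  71.3] [38.6 35.6] 22.1
saddles 180 [276.2 172.9] [649.6 -21.1] [36.3 37.2] 80.2
saddles 185 [212.5 181.1] [621.2 151.5] [36.3 37.7] 1.5
saddles 207 [242.5 169.8] [655.9  71.3] [42.9 37.8] 20.6
saddles 198 [276.2 173.6] [647.5 -21. ] [37.1 41.7] 81.7
saddles 209 [212.8 181.6] [619.8 150.1] [39.1 40.4] 1.5
posts 25 [258.6 220.6] [507.   21.1] [10.3 12.7] 1.4
rest 100 [298.7 233.8] [483.2 -83.7] [10.8 61.5] 86.3
[ 60   7 137] [  0   7 137]
```

View pics/crop0.png

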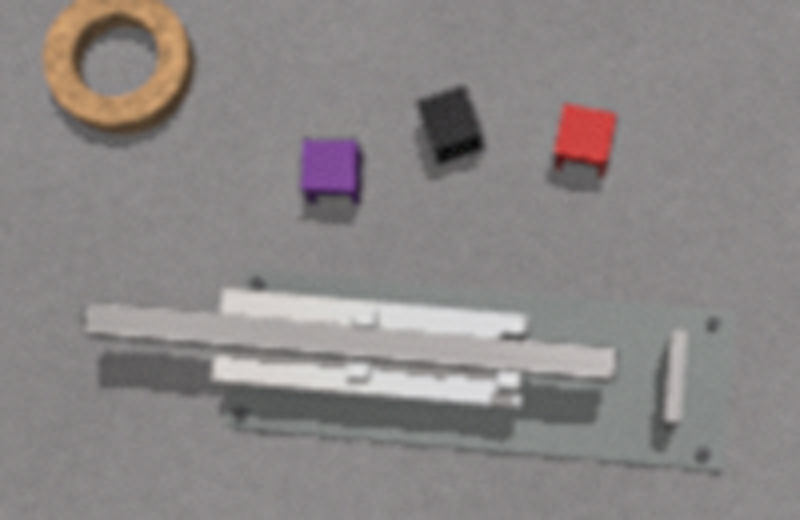

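The crop shows the black piece at (450,125). Its darker end face points towards the lower right, and I'll confirm the slot direction from the wrist camera before grasping. Next I work out the approach to the tail.

```bash
cat >> h.py <<'E'
YAW=np.radians(86.3); SY=np.array([np.cos(YAW),np.sin(YAW)]); SX=np.array([SY[1],-SY[0]])
G=np.array([.4902,.0165])  # gate estimate
def stand(p): q=np.asarray(p)[...,:2]-G; return np.stack([q@SX,q@SY],-1)
def tool():  # tool delta to a world target helper
    s=sense(); return np.array(s["tcp_pos"]),R.from_quat(s["tool_rot"]).as_matrix(),s
def delta(target):
    p,M,_=tool(); return (M.T@(np.asarray(target)-p)*1000).round(1)
def tube(n="top"):
    im,d,s=cam(n); P=pts(d,s).reshape(-1,3); q=stand(P)
    m=(abs(q[:,0])<.012)&(q[:,1]>-.22)&(q[:,1]<.32)&(P[:,2]>.066)&(P[:,2]<.098)
    m&=~((abs(q[:,1]-.105)<.012)|(abs(q[:,1]-.007)<.012))
    y=q[m,1]; zz=P[m,2]
    for _ in range(3):
        c=np.polyfit(y,zz,1); k=abs(zz-np.polyval(c,y))<.003; y,zz=y[k],zz[k]
    print("tube slope %.4f z0 %.4f y %.4f..%.4f n%d"%(c[0],c[1],*np.percentile(y,[.3,99.7]),len(y)))
E
python3 - <<'E'
from h import *
s=get_calibration("top")
for u,v in((151.5,220.5),(283.5,230.5)):
    w=ray(u,v,s,.08); print(w.round(4),stand(w).round(4))
tube()
p,M,_=tool(); print(M.round(3))
E
```

```text
[0.5041 0.2951 0.08  ] [-0.0041  0.2789]
[ 0.4863 -0.043   0.08  ] [-0.0001 -0.0597]
tube slope 0.0005 z0 0.0792 y -0.0584..0.2805 n767
[[-0.904  0.428 -0.001]
 [ 0.428  0.904 -0.001]
 [ 0.    -0.002 -1.   ]]
```

Emit:
play_rows --rows '[[[0,0,6.84],[0,0,0],1],[[0,0,6.84],[0,0,0],1],[[0,0,6.84],[0,0,0],1],[[0,0,6.84],[0,0,0],1],[[0,0,6.84],[0,0,0],1],[[0,0,6.84],[0,0,0],1],[[0,0,6.84],[0,0,0],1],[[0,0,6.84],[0,0,0],1],[[0,0,6.84],[0,0,0],1],[[0,0,6.84],[0,0,0],1]]'

```text
t: 0.98
tcp_pos: [0.267, 0.5647, 0.2389]
tool_rot: [0.732, 0.682, -0.0, 0.0]
force: [-0.4, 0.1, 0.5]
finger_gap: 0.002
gripper_force: 0.0
```

Run:
```python
from h import *
t=G+SY*.315-SX*.003
print(delta([*t,.068]))
```

```text
[-216.   256.5  170.9]
```

Emit:
play_rows --rows '[[[0,0,0],[-24,28.5,0],1],[[0,0,0],[-24,28.5,0],1],[[0,0,0],[-24,28.5,0],1],[[0,0,0],[-24,28.5,0],1],[[0,0,0],[-24,28.5,0],1],[[0,0,0],[-24,28.5,0],1],[[0,0,0],[-24,28.5,0],1],[[0,0,0],[-24,28.5,0],1],[[0,0,0],[-24,28.5,0],1],[[0,0,0],[0,0,35],1],[[0,0,0],[0,0,35],1],[[0,0,0],[0,0,35],1]]'

```text
t: 1.98
tcp_pos: [0.5103, 0.3319, 0.1336]
tool_rot: [0.73, 0.683, 0.001, 0.0]
force: [-0.2, 0.2, 0.3]
finger_gap: 0.0
gripper_force: 0.0
```

Emit:
play_rows --rows '[[[0,0,0],[0,0,33],1],[[0,0,0],[0,0,33],1],[[0,0,0],[0,0,0],1],[[0,0,0],[0,0,0],1]]'

```text
t: 2.32
tcp_pos: [0.5077, 0.3322, 0.0665]
tool_rot: [0.73, 0.684, -0.002, -0.001]
force: [0.2, 0.2, 0.4]
finger_gap: -0.001
gripper_force: 0.0
```

Run:
```python
from h import *
p,M,s=tool(); print(p,stand(p),s["force"]); tube()
im,d,c=cam("scene"); save(cv2.resize(im[150:290,220:470],None,fx=3,fy=3),"s1.png")
```

```text
[0.50771001 0.3321749  0.06653219] [-0.00289772  0.31614688] [0.15192094 0.20206311 0.38608281]
tube slope 0.0008 z0 0.0791 y -0.0591..0.3062 n763
```

View pics/s1.png

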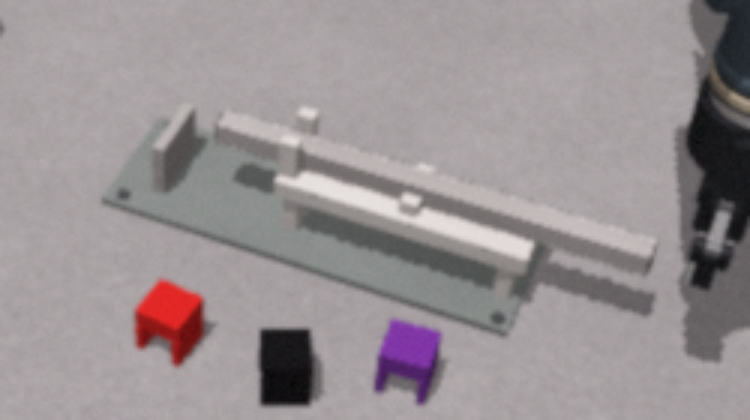

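The picture shows the closed fingers at (705,250), behind the tail at (650,255) and lined up with it. Next comes a coarse push.

Emit:
play_rows --rows '[[[0,0,0],[-10,0,0],1],[[0,0,0],[-8,0,0],1],[[0,0,0],[-7,0,0],1],[[0,0,0],[-7,0,0],1],[[0,0,0],[-7,0,0],1],[[0,0,0],[-7,0,0],1],[[0,0,0],[-7,0,0],1],[[0,0,0],[-7,0,0],1],[[0,0,0],[-7,0,0],1],[[0,0,0],[-7,0,0],1],[[0,0,0],[-3,0,0],1],[[0,0,0],[0,0,0],1]]'

```text
t: 3.42
tcp_pos: [0.505, 0.2555, 0.0691]
tool_rot: [0.73, 0.684, 0.001, 0.001]
force: [1.4, 1.8, 0.7]
finger_gap: -0.002
gripper_force: 1.0
```

Run:
```python
from h import *
p,M,s=tool(); print(p,stand(p),s["force"]); tube()
```

```text
[0.50502321 0.25549226 0.06913371] [-0.00063041  0.23945068] [1.37241572 1.8173657  0.7317106 ]
tube slope 0.0010 z0 0.0791 y -0.1101..0.2293 n766
```

Emit:
play_rows --rows '[[[0,0,0],[-5,0,0],1],[[0,0,0],[-5,0,0],1],[[0,0,0],[-5,0,0],1],[[0,0,0],[-3,0,0],1],[[0,0,0],[0,0,0],1],[[0,0,0],[4,0,0],1],[[0,0,0],[0,0,0],1],[[0,0,0],[0,0,0],1]]'

```text
t: 4.13
tcp_pos: [0.5024, 0.2417, 0.0677]
tool_rot: [0.729, 0.684, -0.001, -0.0]
force: [0.0, 0.2, -0.2]
finger_gap: -0.002
gripper_force: 0.0
```

```bash
cat > l.py <<'E'
from h import *
p,M,s=tool(); print(p,stand(p),s["force"]); tube()
E
python3 l.py
```

```text
[0.50236836 0.24173251 0.06770385] [-0.00239177  0.2255483 ] [ 0.02992351  0.17669347 -0.17936665]
tube slope 0.0007 z0 0.0791 y -0.1277..0.2127 n758
```

Emit:
play_rows --rows '[[[0,0,0],[-4,0,0],1],[[0,0,0],[-3,0,0],1],[[0,0,0],[-3,0,0],1],[[0,0,0],[0,0,0],1],[[0,0,0],[4,0,0],1],[[0,0,0],[0,0,0],1],[[0,0,0],[0,0,0],1],[[0,0,0],[0,0,0],1]]'

```text
t: 4.85
tcp_pos: [0.5029, 0.236, 0.0684]
tool_rot: [0.73, 0.684, -0.0, 0.0]
force: [0.9, -0.2, 0.2]
finger_gap: 0.004
gripper_force: 0.0
```

```bash
python3 l.py
```

```text
[0.50285925 0.23604512 0.06835219] [-0.00153489  0.21990443] [ 0.90795222 -0.20870698  0.18070793]
tube slope -0.0005 z0 0.0793 y -0.1357..0.2103 n765
```

Emit:
play_rows --rows '[[[0,0,0],[-4,0,0],1],[[0,0,0],[-3,0,0],1],[[0,0,0],[-3,0,0],1],[[0,0,0],[0,0,0],1],[[0,0,0],[4,0,0],1],[[0,0,0],[0,0,0],1],[[0,0,0],[0,0,0],1],[[0,0,0],[0,0,0],1]]'

```text
t: 5.57
tcp_pos: [0.5024, 0.23, 0.0683]
tool_rot: [0.73, 0.684, -0.0, 0.0]
force: [-1.3, -0.5, 0.3]
finger_gap: 0.002
gripper_force: 0.0
```

```bash
python3 l.py
```

```text
[0.50236576 0.22999489 0.06825734] [-0.00163691  0.21383497] [-1.25056072 -0.54848443  0.25913109]
tube slope -0.0001 z0 0.0791 y -0.1404..0.2034 n750
```

Emit:
play_rows --rows '[[[0,0,0],[-4,0,0],1],[[0,0,0],[-3,0,0],1],[[0,0,0],[-3,0,0],1],[[0,0,0],[0,0,0],1],[[0,0,0],[4,0,0],1],[[0,0,0],[0,0,0],1],[[0,0,0],[0,0,0],1],[[0,0,0],[0,0,0],1]]'

```text
t: 6.28
tcp_pos: [0.502, 0.224, 0.0683]
tool_rot: [0.73, 0.684, -0.0, 0.0]
force: [-0.4, -0.2, 0.4]
finger_gap: -0.001
gripper_force: 0.0
```

```bash
python3 l.py
```

```text
[0.50198396 0.22400999 0.06826448] [-0.00163171  0.20783791] [-0.37892154 -0.22737259  0.41233246]
tube slope 0.0005 z0 0.0791 y -0.1454..0.1966 n744
```

The tail has reached the rear of the deck, so I raise the fingertips 6 mm to clear it.

Emit:
play_rows --rows '[[[0,0,0],[0,0,-6],1],[[0,0,0],[-4,0,0],1],[[0,0,0],[-3,0,0],1],[[0,0,0],[-3,0,0],1],[[0,0,0],[0,0,0],1],[[0,0,0],[4,0,0],1],[[0,0,0],[0,0,0],1],[[0,0,0],[0,0,0],1],[[0,0,0],[0,0,0],1]]'

```text
t: 7.08
tcp_pos: [0.5011, 0.2178, 0.0739]
tool_rot: [0.73, 0.684, -0.001, -0.0]
force: [0.2, -0.2, -0.2]
finger_gap: -0.002
gripper_force: 0.0
```

```bash
python3 l.py
```

```text
[0.50114079 0.21778858 0.07389666] [-0.00207163  0.20157505] [ 0.23880861 -0.23424049 -0.15323485]
tube slope -0.0002 z0 0.0792 y -0.1526..0.1926 n764
```

Emit:
play_rows --rows '[[[0,0,0],[-4,0,0],1],[[0,0,0],[-3,0,0],1],[[0,0,0],[-3,0,0],1],[[0,0,0],[0,0,0],1],[[0,0,0],[4,0,0],1],[[0,0,0],[0,0,0],1],[[0,0,0],[0,0,0],1],[[0,0,0],[0,0,0],1]]'

```text
t: 7.8
tcp_pos: [0.5013, 0.2121, 0.0743]
tool_rot: [0.73, 0.684, -0.0, 0.0]
force: [-0.3, 0.5, 0.1]
finger_gap: 0.004
gripper_force: 0.0
```

```bash
python3 l.py
```

```text
[0.50127247 0.2120651  0.0743226 ] [-0.00157088  0.195872  ] [-0.27509199  0.52350886  0.06936963]
tube slope 0.0004 z0 0.0791 y -0.1582..0.1873 n763
```

Emit:
play_rows --rows '[[[0,0,0],[-4,0,0],1],[[0,0,0],[-3,0,0],1],[[0,0,0],[-3,0,0],1],[[0,0,0],[0,0,0],1],[[0,0,0],[4,0,0],1],[[0,0,0],[0,0,0],1],[[0,0,0],[0,0,0],1],[[0,0,0],[0,0,0],1]]'

```text
t: 8.52
tcp_pos: [0.5008, 0.2061, 0.0743]
tool_rot: [0.729, 0.684, -0.0, 0.0]
force: [0.5, -0.3, -0.3]
finger_gap: 0.002
gripper_force: 0.0
```

```bash
python3 l.py
```

```text
[0.50080201 0.20605885 0.07427127] [-0.00165276  0.18984791] [ 0.50110319 -0.30912031 -0.33536843]
tube slope -0.0009 z0 0.0793 y -0.1638..0.1758 n747
```

Emit:
play_rows --rows '[[[0,0,0],[-4,0,0],1],[[0,0,0],[-3,0,0],1],[[0,0,0],[-3,0,0],1],[[0,0,0],[0,0,0],1],[[0,0,0],[4,0,0],1],[[0,0,0],[0,0,0],1],[[0,0,0],[0,0,0],1],[[0,0,0],[0,0,0],1]]'

```text
t: 9.23
tcp_pos: [0.5004, 0.2001, 0.0743]
tool_rot: [0.73, 0.684, -0.0, 0.0]
force: [-0.1, -0.0, 0.7]
finger_gap: -0.0
gripper_force: 0.0
```

```bash
python3 l.py
```

```text
[0.50043588 0.20008344 0.07428039] [-0.00163252  0.18386132] [-0.13007146 -0.0051318   0.73306366]
tube slope 0.0002 z0 0.0793 y -0.1713..0.1697 n765
```

Emit:
play_rows --rows '[[[0,0,0],[-4,0,0],1],[[0,0,0],[-3,0,0],1],[[0,0,0],[-3,0,0],1],[[0,0,0],[0,0,0],1],[[0,0,0],[4,0,0],1],[[0,0,0],[0,0,0],1],[[0,0,0],[0,0,0],1],[[0,0,0],[0,0,0],1]]'

```text
t: 9.95
tcp_pos: [0.5, 0.1941, 0.0743]
tool_rot: [0.73, 0.684, -0.0, 0.0]
force: [0.7, -0.7, -0.0]
finger_gap: 0.0
gripper_force: 0.0
```

```bash
python3 l.py
```

```text
[0.50004442 0.19407342 0.07427389] [-0.00163532  0.17783857] [ 0.6521391  -0.69057476 -0.03385279]
tube slope -0.0009 z0 0.0791 y -0.1765..0.1662 n759
```

Emit:
play_rows --rows '[[[0,0,0],[-4,0,0],1],[[0,0,0],[-3,0,0],1],[[0,0,0],[-3,0,0],1],[[0,0,0],[0,0,0],1],[[0,0,0],[4,0,0],1],[[0,0,0],[0,0,0],1],[[0,0,0],[0,0,0],1],[[0,0,0],[0,0,0],1]]'

```text
t: 10.67
tcp_pos: [0.4997, 0.1881, 0.0743]
tool_rot: [0.73, 0.684, -0.0, 0.0]
force: [-0.2, 1.0, -0.1]
finger_gap: 0.0
gripper_force: 0.0
```

```bash
python3 l.py
```

```text
[0.49967315 0.1880659  0.07426762] [-0.00161813  0.17181961] [-0.21895765  0.98505738 -0.06534188]
tube slope 0.0001 z0 0.0791 y -0.1819..0.1576 n769
```

Emit:
play_rows --rows '[[[0,0,0],[-4,0,0],1],[[0,0,0],[-3,0,0],1],[[0,0,0],[-3,0,0],1],[[0,0,0],[0,0,0],1],[[0,0,0],[4,0,0],1],[[0,0,0],[0,0,0],1],[[0,0,0],[0,0,0],1],[[0,0,0],[0,0,0],1]]'

```text
t: 11.38
tcp_pos: [0.4992, 0.1821, 0.0742]
tool_rot: [0.73, 0.684, -0.0, 0.0]
force: [-0.1, 0.5, 0.1]
finger_gap: 0.001
gripper_force: 0.0
```

```bash
python3 l.py
```

```text
[0.49923826 0.18208641 0.0742434 ] [-0.00166625  0.16582452] [-0.13910491  0.53440494  0.076127  ]
tube slope -0.0004 z0 0.0791 y -0.1890..0.1508 n736
```

Emit:
play_rows --rows '[[[0,0,0],[-4,0,0],1],[[0,0,0],[-3,0,0],1],[[0,0,0],[-3,0,0],1],[[0,0,0],[0,0,0],1],[[0,0,0],[4,0,0],1],[[0,0,0],[0,0,0],1],[[0,0,0],[0,0,0],1],[[0,0,0],[0,0,0],1]]'

```text
t: 12.1
tcp_pos: [0.4989, 0.1761, 0.0743]
tool_rot: [0.73, 0.684, -0.0, 0.0]
force: [0.8, -0.5, -0.5]
finger_gap: 0.003
gripper_force: 0.0
```

```bash
python3 l.py
```

```text
[0.49886855 0.17609518 0.07425633] [-0.00164857  0.15982193] [ 0.79977001 -0.48232751 -0.54793429]
tube slope 0.0016 z0 0.0792 y -0.1946..0.1443 n746
```

Emit:
play_rows --rows '[[[0,0,0],[-4,0,0],1],[[0,0,0],[-3,0,0],1],[[0,0,0],[-3,0,0],1],[[0,0,0],[0,0,0],1],[[0,0,0],[4,0,0],1],[[0,0,0],[0,0,0],1],[[0,0,0],[0,0,0],1],[[0,0,0],[0,0,0],1]]'

```text
t: 12.82
tcp_pos: [0.4985, 0.1701, 0.0742]
tool_rot: [0.73, 0.684, -0.0, 0.0]
force: [0.2, 0.1, 0.4]
finger_gap: 0.003
gripper_force: 0.0
```

```bash
python3 l.py
```

```text
[0.4984769  0.17009158 0.07424443] [-0.00165197  0.15380556] [0.20455152 0.07438752 0.42900346]
tube slope 0.0535 z0 0.0792 y -0.2008..0.1379 n762
```

Tipped: the slope is 0.0535, so the balance point is no more than about 6 mm past the edge. Next I back off, rise, and go above the black saddle.

Emit:
play_rows --rows '[[[0,0,0],[0,0,0],1],[[0,0,0],[0,0,0],1],[[0,0,0],[10,0,0],1],[[0,0,0],[20,0,0],1],[[0,0,0],[0,0,-38],1],[[0,0,0],[0,0,-38],1],[[0,0,0],[0,0,-38],1],[[0,0,0],[0,0,-38],1],[[0,0,0],[-24,33,0],0.7],[[0,0,0],[-24,33,0],0],[[0,0,0],[-24,33,0],0],[[0,0,0],[-24,33,0],0]]'

```text
t: 13.87
tcp_pos: [0.6272, 0.0956, 0.2271]
tool_rot: [0.729, 0.684, 0.0, 0.0]
force: [-0.2, 0.9, 0.1]
finger_gap: 0.568
gripper_force: 0.0
```

Emit:
play_rows --rows '[[[0,0,0],[-24,33,0],0],[[0,0,7],[0,0,0],0],[[0,0,7],[0,0,0],0],[[0,0,7],[0,0,0],0],[[0,0,7],[0,0,0],0],[[0,0,7],[0,0,0],0],[[0,0,7],[0,0,0],0],[[0,0,7],[0,0,0],0],[[0,0,7],[0,0,0],0],[[0,0,7],[0,0,0],0],[[0,0,0],[0,0,0],0],[[0,0,0],[0,0,0],0]]'

```text
t: 14.87
tcp_pos: [0.6573, 0.0703, 0.2262]
tool_rot: [0.979, 0.204, -0.0, -0.0]
force: [0.4, 0.7, -0.1]
finger_gap: 1.0
gripper_force: 0.0
```

```bash
cat > w.py <<'E'
from h import *
import sys
p,M,s=tool(); print(p.round(4),M.round(3).tolist())
im,d,c=cam("wrist"); P=pts(d,c); np.savez("w.npz",im=im,d=d)
print(c["xyz"],P[...,2].min())
blk=(im.max(-1)<60)&(P[...,2]<.06)&(abs(P[...,0]-.657)<.05)&(abs(P[...,1]-.071)<.05)
for lo,hi,hz in((.034,.05,.042),(.01,.05,0.03)):
    m=blk&(P[...,2]>lo)&(P[...,2]<hi)
    cs,_=cv2.findContours(m.astype(np.uint8),cv2.RETR_EXTERNAL,cv2.CHAIN_APPROX_NONE)
    c0=max(cs,key=cv2.contourArea); Q=np.array([ray(u,v,c,.042)[:2] for u,v in c0[:,0]],np.float32)*1000
    print(cv2.contourArea(c0),c0.mean((0,1)),cv2.minAreaRect(Q))
save(im,sys.argv[1])
E
python3 w.py w0.png; python3 -c "
from h import *
tube()"
```

```text
[0.6573 0.0703 0.2262] [[0.917, 0.399, -0.0], [0.399, -0.917, 0.0], [-0.0, -0.0, -1.0]]
[0.71739795 0.09696694 0.35996198] -0.004074166134006019
1307.0 [273.5915493  185.14084507] ((659.4147338867188, 72.09577941894531), (36.98988723754883, 35.069969177246094), 21.35570526123047)
1417.5 [273.72108844 183.71428571] ((660.84912109375, 72.65663146972656), (40.070194244384766, 35.069969177246094), 21.355703353881836)
tube slope 0.0532 z0 0.0790 y -0.2012..0.0770 n656
```

View pics/w0.png

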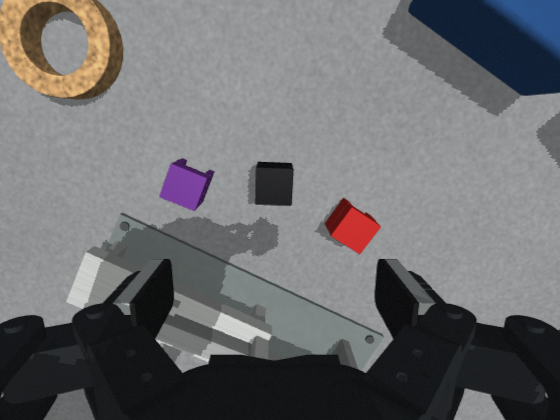

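The black piece is at (274,184), square in the view. I still need to know which way its slot opens, so I brighten crops of it.

Run:
```python
from h import *
z=np.load("w.npz"); a=z["im"][150:220,240:310]
im,d,c=cam("scene"); b=im[245:300,285:345]
g=lambda x:np.clip(255*(x/255.)**.45,0,255).astype(np.uint8)
save(np.hstack([cv2.resize(g(a),(400,400),interpolation=0),cv2.resize(g(b),(400,400),interpolation=0)]),"blk.png")
P=pts(d,c); q=P[...,:2]-[.6594,.0721]; th=np.radians(21.36); e=np.array([np.cos(th),np.sin(th)]); n=np.array([-e[1],e[0]])
u=q@e; v=q@n
for k in np.arange(-.024,.025,.004):
    m=(abs(v-k)<.002)&(u>-.01)&(u<.06); print(k.round(3),[ (round(float(x),3),round(float(h),3)) for x,h in sorted(zip(u[m],P[...,2][m]))][::3][:12])
```

```text
-0.024 [(-0.01, 0.549), (-0.008, 0.551), (-0.008, -0.003), (-0.006, 0.549), (-0.004, -0.002), (-0.003, -0.004), (-0.0, 0.549), (0.001, 0.547), (0.002, 0.547), (0.004, 0.475), (0.004, 0.476), (0.006, 0.477)]
-0.02 [(-0.01, -0.002), (-0.009, 0.037), (-0.007, 0.551), (-0.006, 0.549), (-0.005, 0.0), (-0.003, -0.004), (-0.003, -0.0), (-0.001, 0.549), (0.0, 0.041), (0.001, 0.038), (0.002, -0.004), (0.004, 0.548)]
-0.016 [(-0.009, 0.551), (-0.008, 0.55), (-0.005, 0.55), (-0.003, 0.551), (-0.001, 0.549), (-0.0, 0.549), (0.002, 0.548), (0.003, 0.037), (0.005, 0.287), (0.005, 0.04), (0.007, 0.475), (0.008, 0.29)]
-0.012 [(-0.009, 0.55), (-0.007, 0.042), (-0.006, 0.037), (-0.004, 0.039), (-0.002, 0.55), (0.0, 0.549), (0.001, 0.55), (0.003, 0.549), (0.004, 0.039), (0.007, 0.549), (0.008, 0.292), (0.008, 0.547)]
-0.008 [(-0.01, 0.549), (-0.008, 0.038), (-0.005, 0.55), (-0.003, 0.551), (-0.001, 0.039), (0.001, 0.038), (0.003, 0.549), (0.005, 0.55), (0.006, 0.549), (0.008, 0.547), (0.009, 0.29), (0.009, 0.295)]
-0.004 [(-0.009, 0.039), (-0.008, 0.55), (-0.006, 0.549), (-0.005, 0.55), (-0.003, 0.041
[... 801 characters left out ...]
003, 0.041), (0.005, 0.04), (0.006, 0.55), (0.007, 0.294), (0.008, 0.55), (0.009, 0.552), (0.009, 0.042)]
0.016 [(-0.009, 0.039), (-0.006, 0.548), (0.0, 0.549), (0.001, 0.042), (0.005, 0.036), (0.007, 0.551), (0.008, 0.292), (0.009, 0.55), (0.009, 0.295), (0.01, 0.551), (0.01, 0.299), (0.011, 0.55)]
0.02 [(-0.008, 0.547), (-0.0, 0.549), (0.002, -0.002), (0.005, -0.004), (0.006, 0.549), (0.008, 0.55), (0.008, 0.32), (0.01, 0.318), (0.01, 0.326), (0.011, 0.321), (0.012, 0.318), (0.013, -0.001)]
0.024 [(-0.006, -0.001), (-0.006, -0.004), (-0.001, 0.549), (0.004, 0.549), (0.005, 0.55), (0.007, -0.006), (0.007, 0.328), (0.008, 0.321), (0.008, 0.55), (0.009, 0.326), (0.009, 0.324), (0.009, 0.318)]
```

View pics/blk.png

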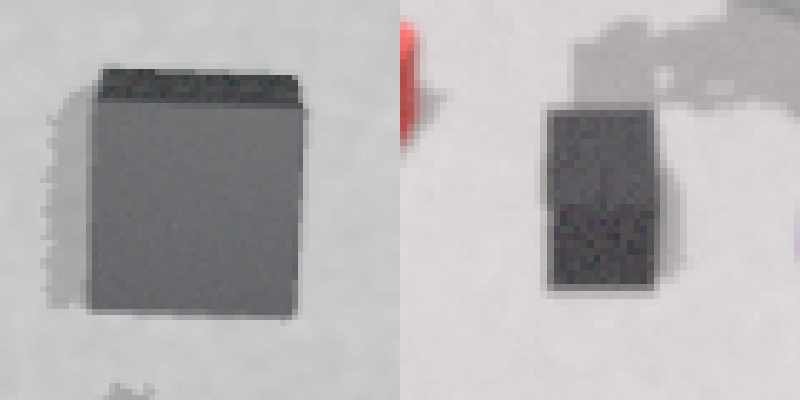

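The black piece's side facing the scene camera is solid down to the bench. That makes it a leg wall, so the slot runs along about 111° and the 37 mm width along 21.4°. I turn the tool to match.

Emit:
play_rows --rows '[[[0,0,-7],[0,0,0],0.3],[[0,0,-7],[0,0,0],0.3],[[0,0,-7],[0,0,0],0.3],[[0,0,-7],[0,0,0],0.3],[[0,0,-7],[0,0,0],0.3],[[0,0,-7],[0,0,0],0.3],[[0,0,-7],[0,0,0],0.3],[[0,0,-7],[0,0,0],0.3],[[0,0,-7],[0,0,0],0.3],[[0,0,-7],[0,0,0],0.3],[[0,0,-7],[0,0,0],0.3],[[0,0,-7],[0,0,0],0.3]]'

```text
t: 16.02
tcp_pos: [0.6574, 0.0697, 0.2263]
tool_rot: [0.59, 0.808, -0.0, -0.0]
force: [0.5, -0.0, -0.2]
finger_gap: 0.697
gripper_force: 0.0
```

Emit:
play_rows --rows '[[[0,0,-3.9],[0,0,0],0.3],[[0,0,0],[0,0,30],0.3],[[0,0,0],[0,0,30],0.3],[[0,0,0],[0,0,30],0.3],[[0,0,0],[0,0,30],0.3],[[0,0,0],[0,0,0],0.3],[[0,0,0],[0,0,0],0.3]]'

```text
t: 16.6
tcp_pos: [0.6562, 0.0698, 0.1048]
tool_rot: [0.565, 0.825, -0.001, -0.002]
force: [0.7, -0.4, 0.7]
finger_gap: 0.702
gripper_force: 0.0
```

```bash
sed -i 's/<60)&/<75)\&/' w.py; python3 w.py w1.png
python3 - <<'E'
from h import *
print(delta([.6605,.0681,.019]),sense()["finger_gap"])
im,d,s=cam("top");P=pts(d,s); zz=P[...,2]
m=(im.max(-1)<75)&(zz>.033)&(zz<.05);m[:160]=0;m[192:]=0;m[:,:225]=0;m[:,260:]=0
print(m.sum())
E
```

```text
[0.6562 0.0698 0.1048] [[-0.362, 0.932, -0.004], [0.932, 0.362, 0.0], [0.002, -0.004, -1.0]]
[0.63300168 0.13136089 0.23869585] -0.0035238977205245547
3258.0 [278.53982301 225.00442478] ((657.9718017578125, 73.07479858398438), (36.33035659790039, 35.95147705078125), 21.31824493408203)
3512.5 [278.41152263 221.69547325] ((657.0850219726562, 75.34599304199219), (36.328643798828125, 40.83158874511719), 21.312257766723633)
[-2.4  1.8 87.8] 0.7013632017650323
0
```

View pics/w1.png

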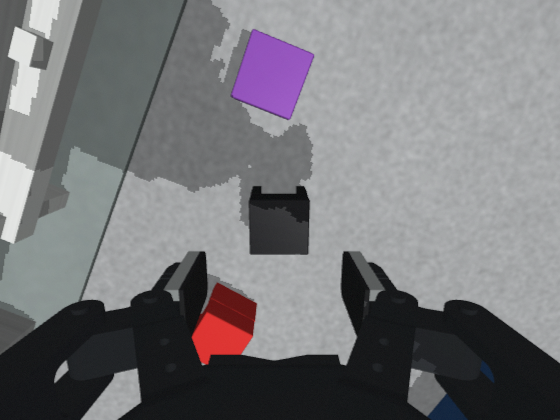

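The slot is confirmed: the two legs show at (257,190) and (301,190). I grasp it with the fingers across its width.

Emit:
play_rows --grip_force 25 --rows '[[[0,0,0],[-2,2.5,20],0.3],[[0,0,0],[0,0,25],0.3],[[0,0,0],[0,0,25],0.3],[[0,0,0],[0,0,15],0.3],[[0,0,0],[0,0,2],0.3],[[0,0,0],[0,0,0],0.7],[[0,0,0],[0,0,0],0.8],[[0,0,0],[0,0,0],0.8],[[0,0,0],[0,0,0],0.8],[[0,0,0],[0,0,0],0.8]]'

```text
t: 17.53
tcp_pos: [0.6619, 0.0687, 0.0212]
tool_rot: [0.565, 0.825, 0.001, 0.001]
force: [0.3, 0.9, 4.9]
finger_gap: 0.429
gripper_force: 26.1
```

```bash
python3 l.py
```

```text
[0.6618809  0.06868311 0.0211628 ] [0.16795556 0.06315331] [0.30308762 0.91068353 4.92337341]
tube slope 0.0525 z0 0.0791 y -0.2005..0.0539 n590
```

Emit:
play_rows --rows '[[[0,0,0],[0,0,-20],0.8],[[0,0,0],[0,0,-30],0.8],[[0,0,0],[0,0,-30],0.8],[[0,0,0],[0,0,-30],0.8],[[0,0,0],[0,0,-30],0.8],[[0,0,6.3],[0,0,0],0.8],[[0,0,6.3],[0,0,0],0.8],[[0,0,6.3],[0,0,0],0.8],[[0,0,6.2],[0,0,0],0.8],[[0,0,0],[0,0,0],0.8],[[0,0,0],[0,0,0],0.8]]'

```text
t: 18.5
tcp_pos: [0.6602, 0.0687, 0.1593]
tool_rot: [0.73, 0.684, -0.0, -0.0]
force: [0.1, -0.2, -1.0]
finger_gap: 0.433
gripper_force: 25.6
```

```bash
cat > x.py <<'E'
from h import *
p,M,_=tool(); print(p.round(4),"tool x ang",np.degrees(np.arctan2(M[1,0],M[0,0])).round(2),sense()["finger_gap"])
for n in("top","scene","wrist"):
    im,d,s=cam(n); np.savez("x_%s.npz"%n,im=im,d=d); P=pts(d,s); q=stand(P); zz=P[...,2]
    m=(abs(q[...,0])<.03)&(zz>.063)&(zz<.09)&(q[...,1]>-.19)&(q[...,1]<-.03)
    c=[]
    for y in np.arange(-.18,-.03,.02):
        k=m&(abs(q[...,1]-y)<.01)
        if k.sum()>5: a,b=np.percentile(q[k][:,0],[2,98]); c.append((y.round(2),a.round(4),b.round(4),np.median(zz[k]).round(4)))
    print(n,c)
E
python3 x.py
```

```text
[0.6602 0.0687 0.1593] tool x ang 86.25 0.4329281541430636
top [(np.float64(-0.18), np.float64(-0.0079), np.float64(0.0117), np.float64(0.0694)), (np.float64(-0.16), np.float64(-0.008), np.float64(0.0115), np.float64(0.0703)), (np.float64(-0.14), np.float64(-0.008), np.float64(0.0116), np.float64(0.0711)), (np.float64(-0.12), np.float64(-0.0081), np.float64(0.0108), np.float64(0.0728)), (np.float64(-0.1), np.float64(-0.0081), np.float64(0.0117), np.float64(0.073)), (np.float64(-0.08), np.float64(-0.0083), np.float64(0.0114), np.float64(0.0746)), (np.float64(-0.06), np.float64(-0.0082), np.float64(0.0109), np.float64(0.0757)), (np.float64(-0.04), np.float64(-0.0081), np.float64(0.0117), np.float64(0.0764))]
scene [(np.float64(-0.18), np.float64(-0.0067), np.float64(0.0147), np.float64(0.0664)), (np.float64(-0.16), np.float64(-0.0062), np.float64(0.014), np.float64(0.0669)), (np.float64(-0.14), np.float64(-0.006), np.float64(0.0145), np.float64(0.0685)), (np.float64(-0.12), np.float64(-0.0065), np.float64(0.015), np.float64(0.0693)), (np.float64(-0.1), np.float64(-0.0059), np.float64(0.0155), np.float64(0.0703)), (np.float64(-0.08), np.float64(-0.0071), np.float64(0.0151), np.float64(0.0713)), (np.float64(-0.06), np.float64(-0.0072), np.float64(0.0159), np.float64(0.0723)), (np.float64(-0.04), np.float64(-0.005), np.float64(0.0158), np.float64(0.0735))]
wrist [(np.float64(-0.04), np.float64(-0.0088), np.float64(-0.0057), np.float64(0.0773))]
```

Run:
```python
from h import *
print(delta([*(G+SX*.002-SY*.052),.13]))
```

```text
[-115.4 -164.2   29.3]
```

Emit:
play_rows --rows '[[[0,0,0],[-19,-27,0],0.8],[[0,0,0],[-19,-27,0],0.8],[[0,0,0],[-19,-27,0],0.8],[[0,0,0],[-19,-27,0],0.8],[[0,0,0],[-19,-27,0],0.8],[[0,0,0],[-20,-29,0],0.8],[[0,0,0],[0,0,15],0.8],[[0,0,0],[0,0,14],0.8],[[0,0,0],[0,0,0],0.8],[[0,0,0],[0,0,0],0.8]]'

```text
t: 19.48
tcp_pos: [0.4889, -0.0349, 0.1301]
tool_rot: [0.731, 0.683, -0.0, -0.0]
force: [0.5, 0.4, -0.4]
finger_gap: 0.426
gripper_force: 25.6
```

```bash
sed -i 's/-.19)&(q\[...,1\]<-.03)/-.19)\&(q[...,1]<.09)/; s/arange(-.18,-.03,.02)/arange(-.18,.09,.02)/; s/np.float64//' x.py; python3 x.py | sed 's/np.float64//g'
python3 - <<'E'
from h import *
z=np.load("x_wrist.npz"); save(z["im"],"w2.png")
print(stand(tool()[0]))
E
```

```text
[ 0.4889 -0.0349  0.1301] tool x ang 86.11 0.4259367159770026
top [((-0.18), (-0.008), (0.0115), (0.0695)), ((-0.16), (-0.0079), (0.0114), (0.0704)), ((-0.14), (-0.0081), (0.0113), (0.0714)), ((-0.12), (-0.0076), (0.0113), (0.0722)), ((0.08), (-0.008), (0.0117), (0.0833))]
scene [((-0.18), (-0.0068), (0.0155), (0.0664)), ((-0.16), (-0.0059), (0.0138), (0.0675)), ((-0.14), (-0.0071), (0.0166), (0.0683)), ((-0.12), (-0.0052), (0.0157), (0.0694)), ((-0.1), (-0.006), (0.016), (0.0702)), ((-0.08), (-0.0052), (0.0154), (0.071)), ((-0.06), (-0.0062), (0.0158), (0.0726)), ((-0.04), (-0.007), (0.0152), (0.0735)), ((-0.02), (-0.0058), (0.0162), (0.0743)), ((-0.0), (-0.0185), (0.0261), (0.0765)), ((0.02), (-0.0167), (0.0248), (0.0772)), ((0.04), (-0.005), (0.0153), (0.0769)), ((0.06), (-0.0057), (0.0156), (0.0788)), ((0.08), (-0.0055), (0.0152), (0.0801))]
wrist [((-0.14), (-0.0091), (0.0102), (0.0716)), ((-0.12), (-0.009), (0.0101), (0.0721)), ((-0.04), (-0.009), (0.0105), (0.0769)), ((-0.02), (-0.0088), (0.0104), (0.0781)), ((-0.0), (-0.0136), (0.0114), (0.0792)), ((0.02), (-0.0092), (0.0105), (0.0803)), ((0.04), (-0.0089), (0.0102), (0.0814)), ((0.06), (-0.0089), (0.0102), (0.0825))]
[ 0.00307572 -0.05124716]
```

View pics/w2.png

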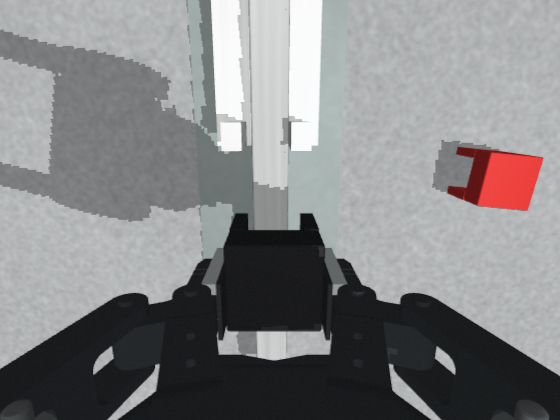

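The picture shows the saddle at (275,275) above the tube, whose centre column is about 270, with the posts at (231,136) and (301,136). I measure the saddle against the tube and posts in this one view.

```bash
cat > y.py <<'E'
from h import *
p=tool()[0]; im,d,s=cam("wrist"); P=pts(d,s); q=stand(P); zz=P[...,2]; qt=stand(p)
b=(im.max(-1)<75)&(abs(q[...,0]-qt[0])<.0225)&(abs(q[...,1]-qt[1]-.005)<.035)&(zz>p[2]-.03)&(zz<p[2]+.027)
top=b&(abs(zz-(p[2]+.0205))<.004)
f=lambda m,i:np.percentile(q[m][:,i],[1,50,99]).round(4)
print("tcp",qt,p[2]); print("saddle top x,y",f(top,0),f(top,1),"z",np.median(zz[top]),top.sum())
m=(abs(q[...,0])<.035)&(zz>.0885)&(zz<.099)&(abs(q[...,1]-.005)<.02)&(im.max(-1)>120)
for sgn in(-1,1):
    k=m&(q[...,0]*sgn>.006); print("post",k.sum(),f(k,0) if k.sum() else 0,f(k,1) if k.sum() else 0)
E
python3 y.py
```

```text
tcp [ 0.00307572 -0.05124716] 0.13095240833807484
saddle top x,y [-0.0155  0.0027  0.0212] [-0.0643 -0.0454 -0.0292] z 0.15101167125274575 8996
post 606 [-0.0235 -0.0183 -0.0135] [-0.0008  0.0061  0.0129]
post 580 [0.0116 0.0163 0.0212] [-0.0009  0.006   0.0128]
```

Emit:
play_rows --grip_force 20 --rows '[[[0,0,0],[6,-2,0],0.8],[[0,0,0],[6,0,0],0.8],[[0,0,0],[6,0,0],0.8],[[0,0,0],[0,0,10],0.8],[[0,0,0],[0,0,10],0.8],[[0,0,0],[0,0,10],0.8],[[0,0,0],[0,0,8],0.8],[[0,0,0],[0,0,6],0.8],[[0,0,0],[0,0,4],0.8],[[0,0,0],[0,0,2],0.8],[[0,0,0],[0,0,0],0.8],[[0,0,0],[0,0,0],0.8]]'

```text
t: 20.68
tcp_pos: [0.4884, -0.0168, 0.0804]
tool_rot: [0.731, 0.683, 0.0, 0.0]
force: [-0.5, 0.8, -0.7]
finger_gap: 0.428
gripper_force: 25.6
```

```bash
python3 y.py; python3 l.py
```

```text
tcp [ 0.00038281 -0.03330861] 0.080446371913214
saddle top x,y [-0.0182  0.0003  0.0185] [-0.0464 -0.0274 -0.0113] z 0.10050204624980533 9010
post 1055 [-0.0234 -0.0184 -0.0135] [-0.0011  0.0062  0.0129]
post 1032 [0.0115 0.0165 0.0214] [-0.0009  0.0061  0.0129]
[ 0.48850065 -0.01680847  0.08057415] [ 0.00045366 -0.03334871] [-0.69741138 -0.87533416  0.09255981]
tube slope 0.0482 z0 0.0782 y -0.2016..-0.1260 n194
```

Emit:
play_rows --rows '[[[0,0,0],[2,0,1],0.8],[[0,0,0],[2,0,0.5],0.8],[[0,0,0],[2,0,0],0.8],[[0,0,0],[2,0,0],0.8],[[0,0,0],[0,0,0],0.8],[[0,0,0],[0,0,0],0.8]]'

```text
t: 21.28
tcp_pos: [0.4888, -0.0086, 0.0789]
tool_rot: [0.731, 0.683, 0.0, 0.0]
force: [-0.0, 1.1, -0.7]
finger_gap: 0.428
gripper_force: 25.6
```

```bash
python3 y.py; python3 l.py
```

```text
tcp [ 0.00022895 -0.0250904 ] 0.0788650876843773
saddle top x,y [-0.0183 -0.0001  0.0184] [-0.0381 -0.0192 -0.003 ] z 0.09891465450022796 9021
post 1003 [-0.0234 -0.0185 -0.0135] [-0.0009  0.0061  0.0129]
post 1021 [0.0117 0.0166 0.0215] [-0.0012  0.0063  0.013 ]
[ 0.48882646 -0.0086614   0.07881883] [ 0.00025305 -0.0251976 ] [ 0.18840441 -0.65434479 -0.54297555]
tube slope 0.0468 z0 0.0779 y -0.2012..-0.1095 n238
```

Emit:
play_rows --rows '[[[0,0,0],[0.7,0,0],0.8],[[0,0,0],[0.5,0,0],0.8],[[0,0,0],[0,0,0],0.8],[[0,0,0],[0,0,0],0.8]]'

```text
t: 21.72
tcp_pos: [0.4889, -0.0076, 0.0788]
tool_rot: [0.731, 0.683, -0.0, -0.0]
force: [-0.2, 0.4, -0.4]
finger_gap: 0.432
gripper_force: 25.6
```

Emit:
play_rows --rows '[[[0,0,0],[0.5,0,0],0.8],[[0,0,0],[0,0,0],0.8],[[0,0,0],[0,0,0],0.8]]'

```text
t: 21.97
tcp_pos: [0.4889, -0.0071, 0.0788]
tool_rot: [0.731, 0.683, -0.0, -0.0]
force: [0.5, -0.2, -0.8]
finger_gap: 0.43
gripper_force: 25.6
```

```bash
python3 y.py; python3 l.py
```

```text
tcp [ 0.000226   -0.02359299] 0.07879362565573529
saddle top x,y [-0.0183 -0.0001  0.0184] [-0.0367 -0.0177 -0.0015] z 0.09888252244977003 9023
post 993 [-0.0234 -0.0184 -0.0135] [-0.001   0.0061  0.0129]
post 1001 [0.0116 0.0165 0.0215] [-0.0009  0.0063  0.0129]
[ 0.48892591 -0.00706426  0.07880016] [ 0.00024923 -0.02359736] [ 0.18127472  0.47021884 -0.1471285 ]
tube slope 0.0495 z0 0.0784 y -0.2016..-0.1046 n255
```

Emit:
play_rows --rows '[[[0,0,0],[0.4,0,0.6],0.8],[[0,0,0],[0,0,0],0.8],[[0,0,0],[0,0,0],0.5],[[0,0,0],[0,0,0],0.3],[[0,0,0],[0,0,0],0.3],[[0,0,0],[0,0,0],0.3],[[0,0,0],[0,0,0],0.3]]'

```text
t: 22.65
tcp_pos: [0.489, -0.0067, 0.0782]
tool_rot: [0.731, 0.683, 0.0, 0.0]
force: [-0.1, 0.5, 0.4]
finger_gap: 0.701
gripper_force: 0.0
```

```bash
python3 y.py; python3 l.py
```

```text
tcp [ 0.0002877  -0.02321088] 0.0782405498034402
saddle top x,y [-0.0177  0.0002  0.0179] [-0.0384 -0.0189 -0.0036] z 0.09607392335868349 7561
post 992 [-0.0234 -0.0183 -0.0135] [-0.001   0.0061  0.0128]
post 992 [0.0117 0.0165 0.0214] [-0.001   0.0062  0.013 ]
[ 0.48896699 -0.00666745  0.07823439] [ 0.00026461 -0.02319873] [ 0.2133273  -0.06105157  0.1048487 ]
tube slope 0.0564 z0 0.0795 y -0.2016..-0.1043 n244
```

Emit:
play_rows --rows '[[[0,0,0],[0,0,-10],0.3],[[0,0,0],[0,0,-20],0.3],[[0,0,0],[0,0,-30],0.3],[[0,0,0],[-30,0,0],0.3],[[0,0,0],[-30,0,0],1],[[0,0,0],[0,0,0],1],[[0,0,0],[0,0,0],1],[[0,0,0],[0,0,0],1],[[0,0,0],[0,0,0],1]]'

```text
t: 23.5
tcp_pos: [0.4844, -0.0657, 0.1382]
tool_rot: [0.731, 0.683, -0.0, -0.0]
force: [0.9, 0.7, -0.8]
finger_gap: 0.004
gripper_force: 0.0
```

```bash
cat > y2.py <<'E'
from h import *
p=tool()[0]; print("tcp",stand(p),p[2])
f=lambda q,m,i:np.percentile(q[m][:,i],[1,50,99]).round(4)
for n in("wrist","top"):
    im,d,s=cam(n); P=pts(d,s); q=stand(P); zz=P[...,2]
    b=(im.max(-1)<80)&(abs(q[...,0])<.025)&(q[...,1]<.005)&(q[...,1]>-.06)&(zz<.1015)&(zz>.09)
    print(n,b.sum(),f(q,b,0),f(q,b,1),np.median(zz[b]))
    m=(abs(q[...,0])<.035)&(zz>.0885)&(zz<.099)&(abs(q[...,1]-.005)<.02)&(im.max(-1)>120)
    if m.sum(): print("posts",f(q,m,0),f(q,m,1))
    save(im,n+"_y2.png")
tube()
E
python3 y2.py
```

```text
tcp [-0.00049652 -0.08238648] 0.13823040331176079
wrist 5167 [-0.0181 -0.0003  0.0179] [-0.0392 -0.0208 -0.004 ] 0.09602586883808875
posts [-0.0233  0.0114  0.0212] [-0.001   0.006   0.0127]Traceback (most recent call last):
  File "y2.py", line 7, in <module>
    print(n,b.sum(),f(q,b,0),f(q,b,1),np.median(zz[b]))
                    ~^^^^^^^
  File "y2.py", line 3, in <lambda>
    f=lambda q,m,i:np.percentile(q[m][:,i],[1,50,99]).round(4)
                   ~~~~~~~~~~~~~^^^^^^^^^^^^^^^^^^^^^
    return _quantile_unchecked(
        a, q, axis, out, overwrite_input, method, keepdims, weights)
    return _ureduce(a,
                    func=_quantile_ureduce_func,
    ...<5 lines>...
                    overwrite_input=overwrite_input,
                    method=method)
    r = func(a, **kwargs)
    result = _quantile(arr,
                       quantiles=q,
    ...<2 lines>...
                       out=out,
                       weights=wgt)
    slices_having_nans = np.isnan(arr[-1, ...])
                                  ~~~^^^^^^^^^
IndexError: index -1 is out of bounds for axis 0 with size 0
```

View pics/wrist_y2.png

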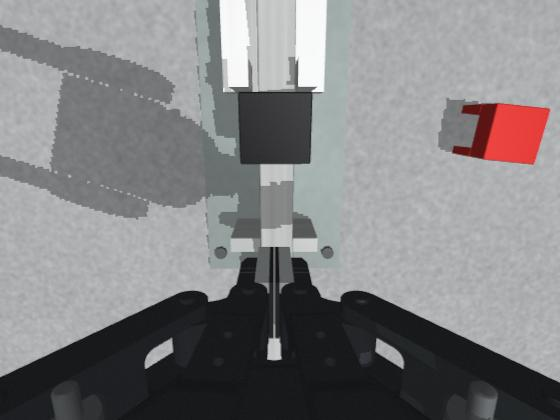

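The saddle is astride the tube at (275,128), about 3 mm short of the posts. I nudge it back with the closed fingers just above the tube.

Emit:
play_rows --rows '[[[0,0,0],[0,0,20],1],[[0,0,0],[0,0,18],1],[[0,0,0],[0,0,10],1],[[0,0,0],[8,0.5,0],1],[[0,0,0],[8,0,0],1],[[0,0,0],[6,0,0],1],[[0,0,0],[5,0,0],1],[[0,0,0],[2,0,0],1],[[0,0,0],[1.5,0,0],1],[[0,0,0],[1,0,0],1],[[0,0,0],[0,0,0],1],[[0,0,0],[0,0,0],1]]'

```text
t: 24.6
tcp_pos: [0.4876, -0.0353, 0.0904]
tool_rot: [0.731, 0.683, 0.0, 0.0]
force: [0.3, 0.3, -0.5]
finger_gap: 0.001
gripper_force: 0.0
```

```bash
sed -i 's/("wrist","top")/("wrist",)/' y2.py; python3 y2.py; python3 -c "
from h import *
print(sense()['force'])"
```

```text
tcp [ 0.00078102 -0.05183646] 0.09038702911269277
wrist 8665 [-0.0179  0.0001  0.0179] [-0.0446 -0.0206 -0.0035] 0.09599828693059739
posts [-0.0233 -0.0135  0.0213] [-0.001   0.006   0.0127]
tube slope 0.0621 z0 0.0804 y -0.2013..-0.1254 n180
[-0.42031629 -0.63055924  0.31509356]
```

Not touching yet. I continue in small steps.

Emit:
play_rows --rows '[[[0,0,0],[1,0,0],1],[[0,0,0],[1,0,0],1],[[0,0,0],[0.7,0,0],1],[[0,0,0],[0.5,0,0],1],[[0,0,0],[0,0,0],1],[[0,0,0],[0,0,0],1]]'

```text
t: 25.2
tcp_pos: [0.488, -0.0321, 0.0903]
tool_rot: [0.731, 0.683, 0.0, 0.0]
force: [0.0, -1.4, 0.7]
finger_gap: 0.001
gripper_force: 1.0
```

```bash
python3 y2.py; python3 -c "
from h import *
print(sense()['force'])"
```

```text
tcp [ 0.0008951  -0.04862776] 0.09030167544345212
wrist 8752 [-0.0179  0.0001  0.018 ] [-0.0413 -0.0185 -0.0012] 0.09700894716989289
posts [-0.0233 -0.0134  0.0213] [-0.0009  0.0062  0.0129]
tube slope 0.0314 z0 0.0787 y -0.2006..-0.1201 n194
[-0.55020456 -2.62208789  1.65713867]
```

The saddle now sits against the posts, with about 2 N on the finger. I back off, rise, and check.

Emit:
play_rows --rows '[[[0,0,0],[-3,0,0],1],[[0,0,0],[-10,0,0],1],[[0,0,0],[0,0,-20],1],[[0,0,0],[0,0,-35],1],[[0,0,0],[0,0,-35],1],[[0,0,0],[-35,0,0],1],[[0,0,0],[-35,0,0],1],[[0,0,0],[-35,0,0],1],[[0,0,0],[-35,0,0],1],[[0,0,0],[0,0,0],1],[[0,0,0],[0,0,0],1]]'

```text
t: 26.22
tcp_pos: [0.4768, -0.1868, 0.18]
tool_rot: [0.732, 0.681, 0.0, -0.0]
force: [-1.2, -0.4, 0.3]
finger_gap: 0.002
gripper_force: 0.0
```

```bash
python3 y2.py
python3 - <<'E'
from h import *
im,d,s=cam("scene"); P=pts(d,s);q=stand(P)
m=(q[...,0]>-.01)&(q[...,0]<.014)&(P[...,2]>.06)&(P[...,2]<.1)
y=q[m][:,1]; k=((y<-.045)|((y>.02)&(y<.09))|(y>.12))&(y<.14); print(np.polyfit(y[k],P[m][:,2][k],1))
save(cv2.resize(im[150:290,220:470],None,fx=3,fy=3),"end.png")
E
```

```text
tcp [-0.00020826 -0.20369376] 0.17999927458114598
[-0.00163349  0.07276243]Traceback (most recent call last):
  File "y2.py", line 7, in <module>
    print(n,b.sum(),f(q,b,0),f(q,b,1),np.median(zz[b]))
                    ~^^^^^^^
  File "y2.py", line 3, in <lambda>
    f=lambda q,m,i:np.percentile(q[m][:,i],[1,50,99]).round(4)
                   ~~~~~~~~~~~~~^^^^^^^^^^^^^^^^^^^^^
    return _quantile_unchecked(
        a, q, axis, out, overwrite_input, method, keepdims, weights)
    return _ureduce(a,
                    func=_quantile_ureduce_func,
    ...<5 lines>...
                    overwrite_input=overwrite_input,
                    method=method)
    r = func(a, **kwargs)
    result = _quantile(arr,
                       quantiles=q,
    ...<2 lines>...
                       out=out,
                       weights=wgt)
    slices_having_nans = np.isnan(arr[-1, ...])
                                  ~~~^^^^^^^^^
IndexError: index -1 is out of bounds for axis 0 with size 0
```

View pics/end.png

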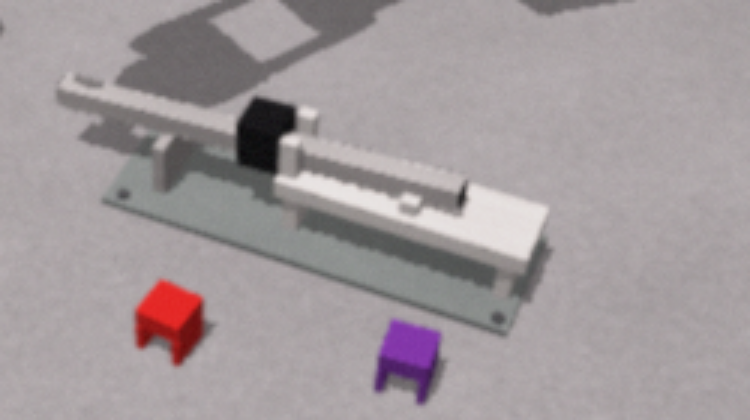

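```bash
python3 x.py | sed 's/np.float64//g'
```

```text
[ 0.4764 -0.1841  0.1798] tool x ang 86.04 -0.00023587589489592153
top [((-0.14), (-0.0032), (0.0115), (0.0726)), ((-0.12), (-0.0082), (0.0106), (0.0726)), ((-0.1), (-0.008), (0.0117), (0.0734)), ((-0.08), (-0.008), (0.0113), (0.0753)), ((-0.06), (-0.008), (0.0113), (0.0756)), ((-0.04), (-0.0174), (0.0113), (0.0761)), ((-0.02), (-0.0174), (-0.0167), (0.0774)), ((-0.0), (-0.0173), (0.0136), (0.0802)), ((0.02), (-0.0081), (0.0197), (0.0809)), ((0.04), (-0.0005), (0.0276), (0.0815))]
scene [((-0.18), (-0.0047), (0.016), (0.0664)), ((-0.16), (-0.0074), (0.0153), (0.0673)), ((-0.14), (-0.0058), (0.0154), (0.0681)), ((-0.12), (-0.0071), (0.0148), (0.0686)), ((-0.1), (-0.0058), (0.0156), (0.0707)), ((-0.08), (-0.0072), (0.0149), (0.0716)), ((-0.06), (-0.0074), (0.0147), (0.0724)), ((-0.04), (0.0028), (0.0226), (0.0738)), ((-0.02), (0.0176), (0.0232), (0.0773)), ((-0.0), (-0.0176), (0.0252), (0.0802)), ((0.02), (-0.017), (0.0246), (0.0771)), ((0.04), (-0.0058), (0.016), (0.0772)), ((0.06), (-0.0068), (0.0151), (0.0786)), ((0.08), (-0.0077), (0.0162), (0.0794))]
wrist [((-0.18), (-0.0088), (0.0104), (0.0691)), ((-0.16), (-0.0092), (0.0101), (0.0702)), ((-0.14), (-0.009), (0.0099), (0.0714)), ((-0.12), (-0.0088), (0.0103), (0.0725)), ((-0.1), (-0.0091), (0.0101), (0.0736)), ((-0.08), (-0.0089), (0.0104), (0.0747)), ((-0.06), (-0.0093), (0.0103), (0.0755))]
```

Run:
```python
from h import *
for n in("wrist","top","scene"):
    im,d,s=cam(n);P=pts(d,s);q=stand(P);z=P[...,2]
    m=(abs(q[...,0])<.03)&(q[...,1]>-.06)&(q[...,1]<.0)&(z>.085)&(z<.103)&(im.max(-1)<110)
    if m.sum()>5: print(n,m.sum(),np.percentile(q[m],[2,50,98],axis=0).round(4).tolist(),np.median(z[m]))
print(sense()["t"])
```

```text
top 194 [[-0.0172, -0.0364], [-0.0008, -0.0201], [0.0174, -0.0038]] 0.09615658598894605
scene 208 [[-0.0142, -0.0374], [0.0069, -0.0191], [0.0226, -0.0025]] 0.09280005126692015
26.6167
```

Emit:
play_rows --rows '[[[0,0,0],[35,0,0],1],[[0,0,0],[35,0,0],1],[[0,0,0],[35,0,0],1],[[0,0,0],[0,0,0],1],[[0,0,0],[0,0,0],1]]'

```text
t: 27.03
tcp_pos: [0.4842, -0.0775, 0.1803]
tool_rot: [0.729, 0.684, -0.0, -0.0]
force: [0.6, -0.2, -0.2]
finger_gap: 0.004
gripper_force: 0.0
```

```bash
python3 y2.py
```

```text
tcp [ 7.53411334e-05 -9.42412757e-02] 0.180276876861548
wrist 3546 [-0.0182 -0.0001  0.0179] [-0.0388 -0.0206 -0.0039] 0.09606782219324479
posts [-0.0233 -0.0136  0.0212] [-0.0012  0.0056  0.0125]
tube slope 0.0515 z0 0.0792 y -0.2013..0.1390 n295
```

The seated saddle leans with the tube, so its top edge sits about 2 mm behind its lower edge. That puts its middle about 18 mm beyond the edge, against the posts. The tube is still tipped.

```bash
python3 -c "
from station import *
print(sign_off())"
```

```text
the job is handed in; nothing more can be done
None
```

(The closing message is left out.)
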